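# Gather the brass spacers in the marked corner of the tote

### The job

Put the stray brass spacer from the bench into the red tote with the other three. Then lift the tote by its black handle grip, a hand's breadth clear of the bench, and tilt it about 30 degrees towards its yellow corner until all four spacers have slid together into that corner; finish while still holding it tilted and still in the air, and leave the glue bottle and the two blue clips where they are.

Things in the scene. Friction and masses are not known exactly. Their poses are not given: they have to be found in the camera images.
- tote: open red plastic tote, 220 mm (x) by 150 mm (y), walls 45 mm high, walls and floor 4 mm thick, 0.3 kg, inside smooth and slippery (friction with the spacers about 0.2). Origin: centre of its underside; z up. Its corner at -x, +y is yellow (yellow guard on the two walls and a yellow patch on the floor). A fixed steel handle bridges it at x = 0 along y, on posts at the middle of the two long walls, its top 95 mm above the underside
- tote_grip (a point): centre of the black grip of the tote's handle, 85 mm above the tote's underside, over the middle of the tote; the grip is 14 mm thick (tote x), 90 mm long (tote y) and 20 mm high; same axes as the tote; 40 mm of open space between the rim and the grip's centre
- tote_corner (a point): inner corner of the tote's floor at the yellow corner (tote x = -106, y = +71, z = 4 mm from the tote's origin); same axes as the tote
- spacer_a_center (a point): polished brass spacer, a plain upright cylinder 20 mm in diameter and 14 mm high with a dark 8 mm bore, 25 g; this point is its centre, half-way up; z is its axis; stands in the tote at the start, never in the yellow-cornered quarter
- spacer_b_center (a point): polished brass spacer, a plain upright cylinder 20 mm in diameter and 14 mm high with a dark 8 mm bore, 25 g; this point is its centre, half-way up; z is its axis; stands in the tote at the start, never in the yellow-cornered quarter
- spacer_c_center (a point): polished brass spacer, a plain upright cylinder 20 mm in diameter and 14 mm high with a dark 8 mm bore, 25 g; this point is its centre, half-way up; z is its axis; stands in the tote at the start, never in the yellow-cornered quarter
- stray_spacer_center (a point): polished brass spacer, a plain upright cylinder 20 mm in diameter and 14 mm high with a dark 8 mm bore, 25 g; this point is its centre, half-way up; z is its axis; stands on the bench at the start
- glue_bottle: small white adhesive bottle, 21 mm in diameter, 60 mm high, light; leave it alone; origin centre of its underside
- clip_far: blue moulded clip housing, 35x68x21 mm, on the far side of the stray spacer; leave it alone; origin centre of its underside
- clip_left: blue moulded clip housing, 35x68x21 mm, on the left between the tote and the clamp jig; leave it alone; origin centre of its underside
- stray_spacer: the stray spacer itself: origin at the centre of its underside, 7 mm below its centre

How it is judged (in metres and radians):
On the way, in this order (a step that is already met when the one before it is completed fails the run):
1. the stray spacer lies in the tote, let go, the tote still standing on the bench (x of stray_spacer_center in the frame of tote between -0.107 and 0.107 m and y of stray_spacer_center in the frame of tote between -0.072 and 0.072 m and z of stray_spacer_center in the frame of tote below 0.035 m and contact force between stray_spacer and the fingers below 0.1 N and height (world z) of tote below 0.01 m and angle between tote's own z axis and vertical below 0.1 rad), for 0.2 s.
2. the tote is off the bench, held by the robot (height (world z) of each of tote_corner, tote above 0.03 m and contact force between tote and the fingers above 1 N), for 0.2 s.
At the end, for the whole second after the job is handed in: All four spacer centres within 55 mm of the inner yellow corner; tote tilted 18 to 46 degrees, yellow corner and middle over 50 mm above the bench, held by the fingers, still (under 30 mm/s, 0.15 rad/s); glue bottle and clips within 30 mm of their starts (distance between each of spacer_a_center, spacer_b_center, spacer_c_center, stray_spacer_center and tote_corner below 0.055 m and angle between tote's own z axis and vertical between 0.31 and 0.8 rad and height (world z) of each of tote_corner, tote above 0.05 m and contact force between tote and the fingers above 1 N and linear speed of tote below 0.03 m/s and angular speed of tote below 0.15 rad/s and distance of each of glue_bottle, clip_far, clip_left from where it was at the start of the episode below 0.03 m); the arm keeps its last pose, push and grip.
It fails at once if the glue bottle or a blue clip is pushed more than 30 mm or the bottle knocked over (distance of any of glue_bottle, clip_far, clip_left from where it was at the start of the episode above 0.03 m or angle between glue_bottle's own z axis and vertical above 0.6 rad).
It also fails if it takes over 64 s, if anything falls off the work surface, if the arm or the gripper's body presses on something with over 40 N, if the wrist force passes 120 N, or if a joint passes its speed limit or range.

### The arm

A 6-joint arm with a two-finger parallel gripper is mounted at the origin on a cart in front of the work surface, level with it; the furniture and walls round the work are solid. World frame = base frame: x ahead of the robot, y to its left, z up, the work surface at z = 0. Lengths are in m, angles in degrees, forces in N, time in s.
With the tool pointing down it reaches from about 0.4 to 0.925 m from the base axis. Payload 3.4 kg.
Tool frame: the origin (TCP) lies at the very end of the fingers, on their centre line; the grasp point (between the pads) lies 19 mm behind it; z points along the fingers, y is the line along which they close (so a half turn about z gives the same grasp; the last joint's range is limited). The gripper opens to 85 mm and grips with 20 to 120 N. Pads are 22 mm wide; open, the fingers measure 114 mm over their backs; the gripper's body (76 mm by 85 mm) begins 54 mm behind the grasp point. The pads swing forward as they close: fully open they stand 13 mm farther back than shut.
Start: joints at [66.664, 17.578, 86.31, -0, 76.112, -4.211], TCP at [0.188, 0.543, 0.231] pointing down, gripper open.
Joint ranges: [-179.03, 179.03], [-60, 130.46], [8.19, 133.38], [-81.62, 261.62], [5.75, 156.47], [-153.77, 153.77]. Speed limits (degrees/s): [147.25, 147.25, 180, 180, 180, 180].

### API

Orientations are given as a 3x3 rotation matrix whose columns are the frame's x, y, z axes.
In Python, from rig import robot gives the robot as it stands.
- The arm moves only by the tool arm_command, never from a script. Its argument "commands" is a list that holds one entry, the list of rows, each a list of 7 numbers: the closure, from -1 (fully open) to 1 (shut), then the shift along the tool's x, y, z in units of 25 mm (1.0 is 25 mm), then the turn, a rotation vector about the tool's x, y, z in degrees. A call has 1 to 8 rows; each row shifts and turns the commanded pose from where the row before left it, along the tool's axes as they then stand; what a row does not reach is not made up. A row lasts 1/8 s, in which the tool goes at most 62.5 mm and 10.7 degrees, less where a joint would pass 70% of its speed; a pose out of reach is approached as far as the arm can. A call is refused whole if a number of a shift passes 1 or a number of a turn 10.7, either way. A call with a gripper value outside its range is refused whole. The fingers move at their own pace and stop on an object; "newtons" is the grip in N (left out, the last holds). Time passes only in rows, so rows that do not move let the fingers close. It gives the time, the measured TCP pose, the force, the opening and the grip force at its end, in the units of the state.
- robot.state(): the state, without advancing time (a new reading comes with each control period).
- robot.camera(name): name is "scene" or "top"; returns a dict with "image" (480x640x3 uint8, blue, green, red), "intrinsics" (3x3 intrinsics, pixels), "R" (3x3) and "t" (3): a world point X has camera coordinates R X + t. Camera axes: x right, y down, z forward; pixel columns grow to the right and rows downward; lengths in m; the calibration is good to about 2 mm. A picture is of the moment at which its call begins. There is no depth.
- robot.sign_off(): hands the job in; it is judged then, once.
The state is a dict: "time": time; "joints": joint angles; "qd": joint speeds; "joint_efforts": joint torques, N m; "tcp_pos": TCP position; "ee_rot": TCP orientation; "contact_force": force on the tool from outside, world axes, zero at the start; "wrist_torque": the same for the moment, N m; "width": finger opening in m; "grasp_force": force on a finger pad.
Only numpy, scipy, OpenCV 4.12 (cv2) and the standard library are available. Lean on these libraries where they do the work, as an engineer would, in place of code of your own. Each camera call takes 0.05 s, during which the arm holds its last target. There are 200 camera calls.

## Working session

There is one attempt and no reset: what is moved stays moved. The work goes in short steps, Python scripts to look and compute and a tool call to move; the robot and the scene stay as the last step left them, time stands still between calls to the robot, and variables do not carry over. Pictures are saved under pics/ and viewed, at most 10 in all, crops included, and the job is handed in when it is done.

Besides the shell and the picture viewer there is one more tool, called after "Call:" in YAML: its name, and indented under it one key for each argument. arm_command: Moves the arm, as the interface text tells. Its arguments: {"type":"object","properties":{"commands":{"type":"array"},"newtons":{"type":"number"}},"required":["commands"]}

```bash
mkdir -p pics; ls; python3 - <<'E'
from rig import robot
import cv2,numpy as np
s=robot.state();print(s['time'],s['tcp_pos'],np.round(s['ee_rot'],3).tolist())
for n in('scene','top'):
    c=robot.camera(n);cv2.imwrite(f'pics/{n}0.png',c['image']);print(n,np.round(c['intrinsics'],1).tolist(),np.round(c['R'],4).tolist(),np.round(c['t'],4).tolist())
E
```

```text
pics
0.0 [0.18810991 0.54259504 0.23038339] [[-0.945, 0.328, -0.001], [0.328, 0.945, -0.002], [0.0, -0.002, -1.0]]
scene [[618.4, 0.0, 312.4], [0.0, 618.4, 236.8], [0.0, 0.0, 1.0]] [[0.7116, -0.7026, -0.0063], [-0.3601, -0.357, -0.8619], [0.6033, 0.6156, -0.507]] [-0.3104, 0.2641, 0.9706]
top [[568.8, 0.0, 315.3], [0.0, 568.8, 236.7], [0.0, 0.0, 1.0]] [[-0.0094, -0.9999, -0.013], [-0.9854, 0.0115, -0.1701], [0.1702, 0.0112, -0.9853]] [0.0535, 0.5173, 1.3966]
```

View pics/top0.png

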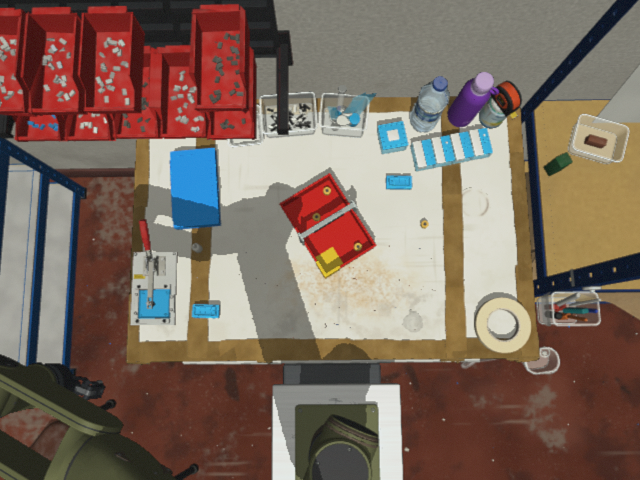

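View pics/scene0.png

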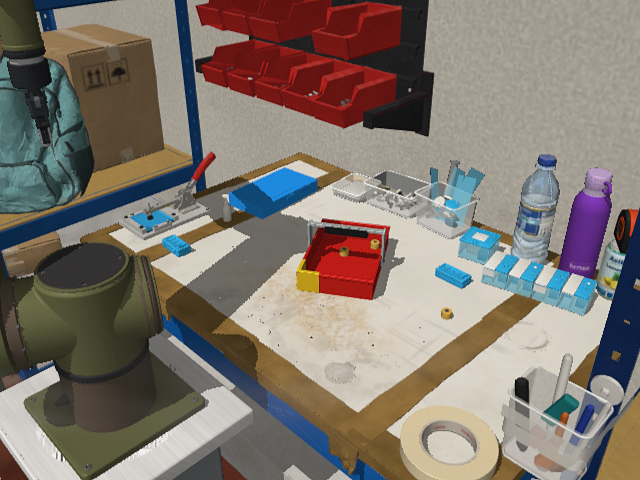

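The top view shows the tote around (328,224) with its yellow corner at (328,262), the stray at (424,223), clip_far at (399,181), clip_left at (206,310) and the bottle at (196,247). The scene view shows the stray at (447,313) and the tote around (345,260).

```bash
cat > h.py <<'E'
import cv2,numpy as np
def ray(c,uv,z):
    R=np.array(c['R']);t=np.array(c['t']);C=-R.T@t
    d=R.T@np.linalg.inv(c['intrinsics'])@np.array([uv[0],uv[1],1.]);return C+d*(z-C[2])/d[2]
def proj(c,X):
    p=np.array(c['intrinsics'])@(np.array(c['R'])@np.array(X)+np.array(c['t']));return p[:2]/p[2]
def brass(im,x0,y0,x1,y1):
    h=cv2.cvtColor(im,cv2.COLOR_BGR2HSV)[y0:y1,x0:x1]
    m=cv2.inRange(h,(12,90,60),(27,255,255));n,l,s,ce=cv2.connectedComponentsWithStats(m)
    return [(ce[i]+[x0,y0],s[i,4],s[i,:4]) for i in range(1,n) if s[i,4]>15]
E
python3 - <<'E'
from rig import robot
from h import *
c=robot.camera('top');im=c['image'];s=robot.camera('scene')
for n,k,b in(('top',c,(405,205,445,240)),('scene',s,(430,295,465,330))):
    for p,a,bb in brass(k['image'],*b): print(n,p,a,bb,ray(k,p,.007 if n=='scene' else .011))
h=cv2.cvtColor(im,cv2.COLOR_BGR2HSV)
def blob(lo,hi,b):
    m=np.zeros(h.shape[:2],np.uint8);x0,y0,x1,y1=b;m[y0:y1,x0:x1]=cv2.inRange(h,lo,hi)[y0:y1,x0:x1];return m
tb=(265,160,390,285)
red=blob((0,130,60),(8,255,255),tb)|blob((172,130,60),(180,255,255),tb);yel=blob((22,130,80),(34,255,255),tb)
P=np.column_stack(np.nonzero(red|yel))[:,::-1].astype(np.int32)
hull=cv2.convexHull(P);ap=cv2.approxPolyDP(hull,4,True)[:,0];print('tote poly',ap.tolist())
for p in ap: print(p,ray(c,p,.045)[:2].round(4),ray(c,p,0)[:2].round(4))
print('yellow',np.column_stack(np.nonzero(yel))[:,::-1].mean(0))
for b in((380,170,420,195),(188,298,225,322)):
    m=blob((95,100,60),(110,255,255),b);print('clip',cv2.minAreaRect(cv2.findNonZero(m)),ray(c,cv2.minAreaRect(cv2.findNonZero(m))[0],.021)[:2])
for p in brass(im,*tb):print('in',p[0],p[1],ray(c,p[0],.018)[:2])
cr=cv2.resize(im[160:285,270:390],None,fx=4.7,fy=4.7,interpolation=cv2.INTER_CUBIC);cv2.imwrite('pics/crop.png',cr)
E
```

```text
top [443.8974359  220.41025641] 39 [38  0  2 35] [ 0.56256805 -0.2863296   0.011     ]
top [423.85365854 223.73170732] 41 [16 15  7  8] [ 0.55439756 -0.23399326  0.011     ]
scene [446.01941748 313.24271845] 103 [11 13 11 12] [ 0.55401448 -0.23613345  0.007     ]
tote poly [[375, 245], [326, 277], [280, 203], [329, 173]]
[375 245] [ 0.4946 -0.1025] [ 0.5017 -0.1068]
[326 277] [0.415  0.0221] [0.4195 0.0218]
[280 203] [0.6063 0.1376] [0.6169 0.1409]
[329 173] [0.6841 0.011 ] [0.6972 0.0103]
yellow [328.21011673 259.46498054]
clip ((398.5, 181.5), (13.0, 25.0), 90.0) [ 0.66571329 -0.17073148]
clip ((205.5, 310.5), (27.0, 13.0), 0.0) [0.33582594 0.32738469]
in [326.57446809 190.53191489] 47 [0.64457517 0.01759144]
in [316.02222222 216.48888889] 45 [0.57553827 0.04588207]
in [357.38461538 246.51923077] 52 [ 0.49540572 -0.05972028]
in [328.45149254 262.19029851] 536 [0.45565215 0.01520204]
```

View pics/crop.png

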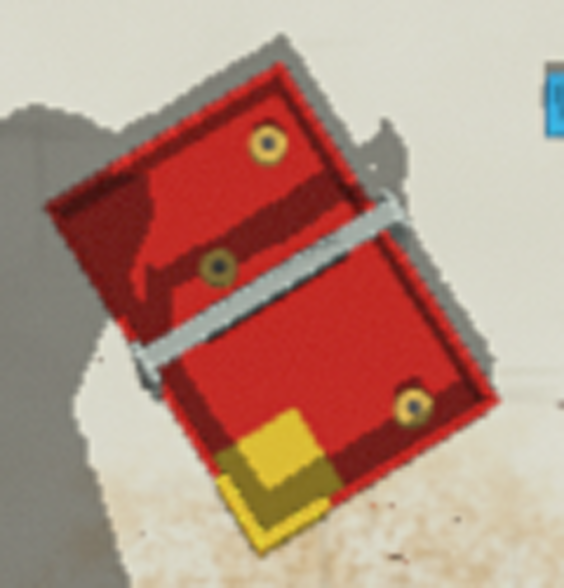

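The crop shows the rim corners at crop pixels (282,65), (47,207) and (497,402). The handle's top bar runs from (143,360) to (398,207), the three spacers sit at (268,143), (218,267) and (413,407), and the yellow patch is at the bottom. Rim sides come out at 221 and 149 mm, which matches the tote; its yaw is about 31°. First I turn the tool to the tote's yaw.

Call:
arm_command:
  commands:
    - [[-1, 0, 0, 0, 0, 0, 10], [-1, 0, 0, 0, 0, 0, 10], [-1, 0, 0, 0, 0, 0, 10], [-1, 0, 0, 0, 0, 0, 10], [-1, 0, 0, 0, 0, 0, 0]]
  newtons: 60

```text
time: 0.82
tcp_pos: [0.1884, 0.5431, 0.2311]
ee_rot: [[-0.515, 0.857, -0.0], [0.857, 0.515, -0.0], [-0.0, -0.0, -1.0]]
contact_force: [-0.6, 0.1, 0.6]
width: 0.0856
grasp_force: 0.0
```

```bash
cat >> h.py <<'E'
def delta(s,tgt):
    return (np.array(s['ee_rot']).T@(np.array(tgt)-s['tcp_pos'])/.025).round(2)
E
python3 - <<'E'
from rig import robot
from h import *
c=robot.camera('top');s=robot.state()
print(s['tcp_pos'],np.round(s['ee_rot'],3).tolist(),s['time'])
print('handle mid',ray(c,(270+272/4.7,160+283/4.7),.095))
print('above stray',delta(s,(.554,-.235,.10)))
print('scene grip px',proj(robot.camera('scene'),(.5505,.0176,.085)))
E
```

```text
[0.18834254 0.54311513 0.2310991 ] [[-0.516, 0.857, -0.0], [0.857, 0.516, -0.0], [-0.0, -0.0, -1.0]] 0.875
handle mid [0.54972166 0.01613009 0.095     ]
above stray [-34.21  -3.53   5.25]
scene grip px [345.73879942 230.15163469]
```

Call:
arm_command:
  commands:
    - [[-1, -1, 0.5, 0, 0, 0, 0], [-1, -1, 0.5, 0, 0, 0, 0], [-1, -1, 0.5, 0, 0, 0, 0], [-1, -1, 0.5, 0, 0, 0, 0], [-1, -1, 0.5, 0, 0, 0, 0], [-1, -1, 0.5, 0, 0, 0, 0], [-1, -1, 0.5, 0, 0, 0, 0], [-1, -1, 0.5, 0, 0, 0, 0]]

```text
time: 1.92
tcp_pos: [0.3776, 0.4224, 0.2313]
ee_rot: [[-0.515, 0.857, 0.0], [0.857, 0.515, 0.0], [0.0, 0.0, -1.0]]
contact_force: [0.0, 0.0, 0.4]
width: 0.0851
grasp_force: 0.0
```

Call:
arm_command:
  commands:
    - [[-1, -1, 0, 0, 0, 0, 0], [-1, -1, 0, 0, 0, 0, 0], [-1, -1, 0, 0, 0, 0, 0], [-1, -1, 0, 0, 0, 0, 0], [-1, -1, 0, 0, 0, 0, 0], [-1, -1, 0, 0, 0, 0, 0], [-1, -1, 0, 0, 0, 0, 0], [-1, -1, 0, 0, 0, 0, 0]]

```text
time: 2.92
tcp_pos: [0.4799, 0.2505, 0.2313]
ee_rot: [[-0.515, 0.857, 0.0], [0.857, 0.515, 0.0], [0.0, 0.0, -1.0]]
contact_force: [-0.4, 0.3, 0.5]
width: 0.0854
grasp_force: 0.0
```

Call:
arm_command:
  commands:
    - [[-1, -1, -0.4, 0, 0, 0, 0], [-1, -1, -0.4, 0, 0, 0, 0], [-1, -1, -0.4, 0, 0, 0, 0], [-1, -1, -0.4, 0, 0, 0, 0], [-1, -1, -0.4, 0, 0, 0, 0], [-1, -1, -0.4, 0, 0, 0, 0], [-1, -1, -0.4, 0, 0, 0, 0], [-1, -1, -0.4, 0, 0, 0, 0]]

```text
time: 3.92
tcp_pos: [0.5135, 0.0377, 0.2314]
ee_rot: [[-0.515, 0.857, 0.0], [0.857, 0.515, -0.0], [-0.0, 0.0, -1.0]]
contact_force: [0.9, -0.6, -0.3]
width: 0.0852
grasp_force: 0.0
```

Call:
arm_command:
  commands:
    - [[-1, -1, -0.5, 0, 0, 0, 0], [-1, -1, -0.5, 0, 0, 0, 0], [-1, -1, -0.5, 0, 0, 0, 0], [-1, -1, -0.5, 0, 0, 0, 0], [-1, -1, -0.5, 0, 0, 0, 0], [-1, -1, -0.5, 0, 0, 0, 0], [-1, -1, -0.5, 0, 0, 0, 0], [-1, -1, -0.5, 0, 0, 0, 0]]

```text
time: 4.92
tcp_pos: [0.5303, -0.1853, 0.2313]
ee_rot: [[-0.515, 0.857, 0.0], [0.857, 0.515, 0.0], [0.0, 0.0, -1.0]]
contact_force: [0.1, 0.2, -0.4]
width: 0.0857
grasp_force: 0.0
```

```bash
python3 - <<'E'
from rig import robot
from h import *
s=robot.state();print(s['tcp_pos'],delta(s,(.554,-.235,.05)),s['time'])
E
```

```text
[ 0.53026117 -0.18531905  0.23128748] [-2.19 -0.21  7.25] 4.925
```

Call:
arm_command:
  commands:
    - [[-1, -1, -0.1, 1, 0, 0, 0], [-1, -1, -0.1, 1, 0, 0, 0], [-1, -0.2, 0, 1, 0, 0, 0], [-1, 0, 0, 1, 0, 0, 0], [-1, 0, 0, 1, 0, 0, 0], [-1, 0, 0, 1, 0, 0, 0], [-1, 0, 0, 1, 0, 0, 0], [-1, 0, 0, 1, 0, 0, 0]]

```text
time: 5.92
tcp_pos: [0.5544, -0.2343, 0.0305]
ee_rot: [[-0.515, 0.857, 0.0], [0.857, 0.515, -0.0], [-0.0, 0.0, -1.0]]
contact_force: [0.8, -0.2, -0.2]
width: 0.0856
grasp_force: 0.0
```

Call:
arm_command:
  commands:
    - [[-1, 0, 0, 0.6, 0, 0, 0], [-1, 0, 0, 0.5, 0, 0, 0], [-1, 0, 0, 0, 0, 0, 0]]

```text
time: 6.3
tcp_pos: [0.5538, -0.234, 0.0031]
ee_rot: [[-0.514, 0.858, -0.001], [0.858, 0.514, 0.001], [0.001, -0.001, -1.0]]
contact_force: [-0.1, -0.5, -0.2]
width: 0.0854
grasp_force: 0.0
```

```bash
python3 - <<'E'
from rig import robot
from h import *
s=robot.state();print(s['tcp_pos'],delta(s,(.554,-.235,.003)),s['time'])
c=robot.camera('top')['image'];k=robot.camera('scene')['image']
cv2.imwrite('pics/g.png',np.hstack([cv2.resize(c[160:280,360:480],(400,400)),cv2.resize(k[240:360,390:510],(400,400))]))
E
```

```text
[ 0.55378735 -0.233995    0.00309601] [-0.04 -0.01  0.  ] 6.3
```

View pics/g.png

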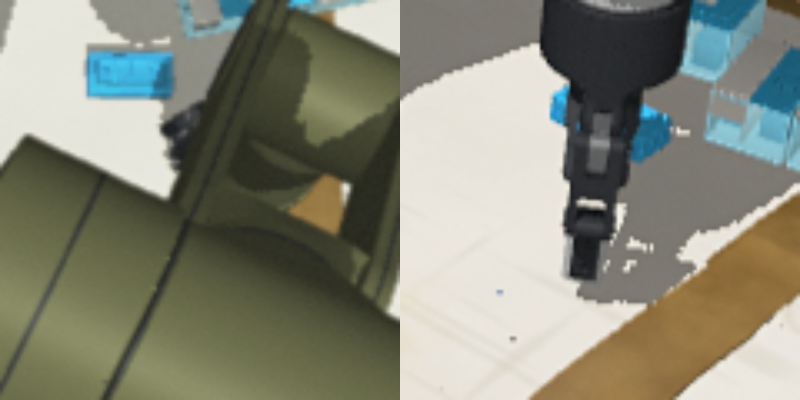

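The arm hides the spacer in both views. The right panel shows a finger tip at (582,275), just above the bench in front of it. I'll close the gripper.

Call:
arm_command:
  commands:
    - [[1, 0, 0, 0, 0, 0, 0], [1, 0, 0, 0, 0, 0, 0], [1, 0, 0, 0, 0, 0, 0], [1, 0, 0, 0, 0, 0, 0], [1, 0, 0, 0, 0, 0, 0], [1, 0, 0, 0, 0, 0, 0], [1, 0, 0, 0, 0, 0, 0], [1, 0, 0, 0, 0, 0, 0]]
  newtons: 40

```text
time: 7.4
tcp_pos: [0.5544, -0.2343, 0.0042]
ee_rot: [[-0.513, 0.858, 0.0], [0.858, 0.513, -0.0], [-0.0, 0.0, -1.0]]
contact_force: [-0.2, 0.4, 5.0]
width: 0.0177
grasp_force: 39.1
```

Call:
arm_command:
  commands:
    - [[1, 0, 0, -0.3, 0, 0, 0], [1, 0, 0, -0.7, 0, 0, 0], [1, 0, 0, -1, 0, 0, 0], [1, 0, 0, -1, 0, 0, 0], [1, 0, 0, -1, 0, 0, 0], [1, 0, 0, -1, 0, 0, 0], [1, 0, 0, 0, 0, 0, 0]]

```text
time: 8.28
tcp_pos: [0.556, -0.2351, 0.1319]
ee_rot: [[-0.513, 0.858, 0.005], [0.858, 0.513, -0.003], [-0.005, 0.003, -1.0]]
contact_force: [0.2, -0.7, -0.7]
width: 0.0176
grasp_force: 39.1
```

Call:
arm_command:
  commands:
    - [[1, 0.7, 0.4, 0, 0, 0, 0], [1, 0.9, 0.4, 0, 0, 0, 0], [1, 0.9, 0.4, 0, 0, 0, 0], [1, 0.9, 0.4, 0, 0, 0, 0], [1, 0.9, 0.3, 0, 0, 0, 0], [1, 0.9, 0.3, 0, 0, 0, 0], [1, 0.9, 0.3, 0, 0, 0, 0], [1, 0.9, 0.3, 0, 0, 0, 0]]

```text
time: 9.28
tcp_pos: [0.5235, -0.0461, 0.1286]
ee_rot: [[-0.514, 0.858, -0.001], [0.858, 0.514, 0.0], [0.001, -0.001, -1.0]]
contact_force: [-0.4, -0.3, -0.6]
width: 0.0179
grasp_force: 39.1
```

Call:
arm_command:
  commands:
    - [[1, 0.9, 0, 0, 0, 0, 0], [1, 0.9, 0, 0, 0, 0, 0], [1, 0.9, 0, 0, 0, 0, 0], [1, 0, 0, 0, 0, 0, 0]]

```text
time: 9.78
tcp_pos: [0.4881, 0.0113, 0.1287]
ee_rot: [[-0.515, 0.857, -0.001], [0.857, 0.515, 0.0], [0.001, -0.001, -1.0]]
contact_force: [-0.0, -0.6, -0.4]
width: 0.0178
grasp_force: 39.1
```

```bash
python3 - <<'E'
from rig import robot
from h import *
s=robot.state();print(s['tcp_pos'],delta(s,(.488,.009,.010)),s['time'],s['width'])
c=robot.camera('top')['image'];k=robot.camera('scene')['image']
cv2.imwrite('pics/g2.png',np.hstack([cv2.resize(c[160:290,265:395],(400,400)),cv2.resize(k[180:310,280:410],(400,400))]))
E
```

```text
[0.48809337 0.01132419 0.12874264] [-0.08 -0.05  4.75] 9.775 0.017766427584643692
```

View pics/g2.png

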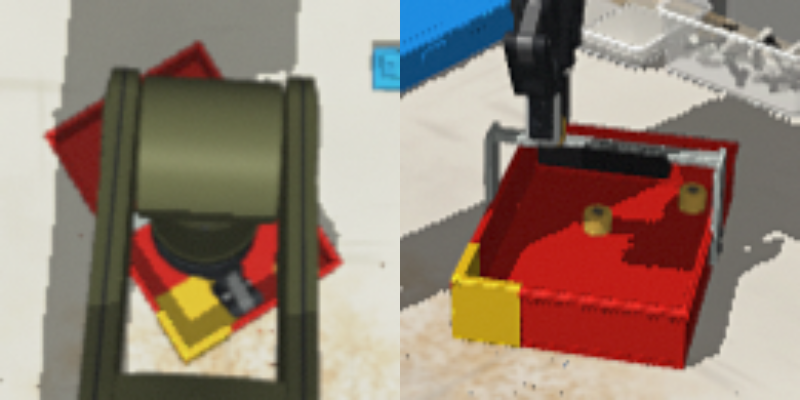

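Call:
arm_command:
  commands:
    - [[1, 0, -0.2, 1, 0, 0, 0], [1, 0, 0, 1, 0, 0, 0], [1, 0, 0, 1, 0, 0, 0], [1, 0, 0, 0.9, 0, 0, 0], [1, 0, 0, 0.5, 0, 0, 0], [1, 0, 0, 0.3, 0, 0, 0], [1, 0, 0, 0, 0, 0, 0]]

```text
time: 10.75
tcp_pos: [0.4859, 0.0071, 0.0112]
ee_rot: [[-0.513, 0.858, 0.0], [0.858, 0.513, 0.0], [-0.0, 0.0, -1.0]]
contact_force: [-0.4, 0.8, -0.0]
width: 0.0174
grasp_force: 39.5
```

Call:
arm_command:
  commands:
    - [[0.2, 0, 0, 0, 0, 0, 0], [0.2, 0, 0, 0, 0, 0, 0], [0.2, 0, 0, 0, 0, 0, 0], [0.2, 0, 0, 0, 0, 0, 0], [0.2, 0, 0, 0, 0, 0, 0], [0.2, 0, 0, 0, 0, 0, 0]]

```text
time: 11.5
tcp_pos: [0.4856, 0.0073, 0.0113]
ee_rot: [[-0.513, 0.858, 0.0], [0.858, 0.513, 0.0], [-0.0, 0.0, -1.0]]
contact_force: [-1.5, -0.6, 0.9]
width: 0.0341
grasp_force: 0.0
```

Call:
arm_command:
  commands:
    - [[0.2, 0, 0, -0.5, 0, 0, 0], [0.2, 0, 0, -1, 0, 0, 0], [0.2, 0, 0, -1, 0, 0, 0], [0.2, 0, 0, -1, 0, 0, 0], [0.2, 0, 0, -1, 0, 0, 0], [-1, 0, 0, -1, 0, 0, 0], [-1, 0, 0, -1, 0, 0, 0], [-1, 0, 0, 0, 0, 0, 0]]

```text
time: 12.5
tcp_pos: [0.4873, 0.0072, 0.1763]
ee_rot: [[-0.513, 0.858, 0.006], [0.858, 0.513, -0.0], [-0.003, 0.005, -1.0]]
contact_force: [-0.6, 0.9, -0.1]
width: 0.085
grasp_force: 0.0
```

```bash
python3 - <<'E'
from rig import robot
from h import *
s=robot.state();print(s['tcp_pos'],delta(s,(.550,.017,.066)),s['time'],s['width'])
c=robot.camera('top')['image'];k=robot.camera('scene')['image']
cv2.imwrite('pics/g3.png',np.hstack([cv2.resize(c[160:290,265:395],(400,400)),cv2.resize(k[180:310,280:410],(400,400))]))
E
```

```text
[0.4873177  0.00724124 0.17633988] [-0.94  2.33  4.43] 12.5 0.08502813803152098
```

View pics/g3.png

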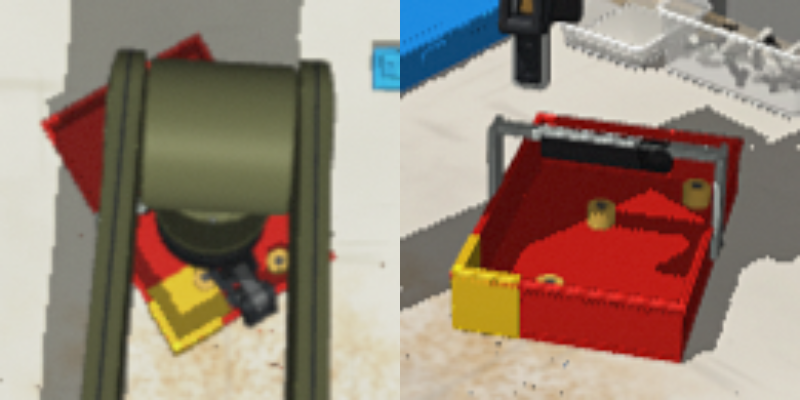

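The stray lies in the tote by the yellow patch, at (203,280) in the left panel and (550,280) in the right. The tote shifted a few mm (its left corner went from (47,135) to (43,120) in the left panel), so I step aside and measure it again.

Call:
arm_command:
  commands:
    - [[-1, -1, 0, -0.5, 0, 0, 0], [-1, -1, 0, -0.5, 0, 0, 0], [-1, -1, 0, 0, 0, 0, 0], [-1, -1, 0, 0, 0, 0, 0], [-1, -1, 0, 0, 0, 0, 0], [-1, -1, 0, 0, 0, 0, 0], [-1, -1, 0, 0, 0, 0, 0], [-1, -1, 0, 0, 0, 0, 0]]

```text
time: 13.6
tcp_pos: [0.589, -0.1659, 0.1986]
ee_rot: [[-0.513, 0.858, -0.0], [0.858, 0.513, 0.0], [0.0, -0.0, -1.0]]
contact_force: [0.3, 1.4, 0.3]
width: 0.0855
grasp_force: 0.0
```

```bash
python3 - <<'E'
from rig import robot
from h import *
c=robot.camera('top');im=c['image'];s=robot.state();print(s['tcp_pos'],s['time'])
h=cv2.cvtColor(im,cv2.COLOR_BGR2HSV);m=cv2.inRange(h,(0,130,60),(8,255,255))|cv2.inRange(h,(172,130,60),(180,255,255))|cv2.inRange(h,(22,130,80),(34,255,255))
m[:160]=0;m[285:]=0;m[:,:265]=0;m[:,390:]=0
ap=cv2.approxPolyDP(cv2.convexHull(cv2.findNonZero(m)),4,True)[:,0]
for p in ap: print(p,ray(c,p,.045)[:2].round(4))
cv2.imwrite('pics/c4.png',cv2.resize(im[160:285,270:390],None,fx=4.7,fy=4.7,interpolation=cv2.INTER_CUBIC))
E
```

```text
[ 0.59124589 -0.16904774  0.1986908 ] 13.65
[368 247] [ 0.4897 -0.0847]
[321 274] [0.4227 0.0346]
[279 199] [0.6168 0.1401]
[329 172] [0.6868 0.011 ]
[370 237] [ 0.5152 -0.0904]
```

View pics/c4.png

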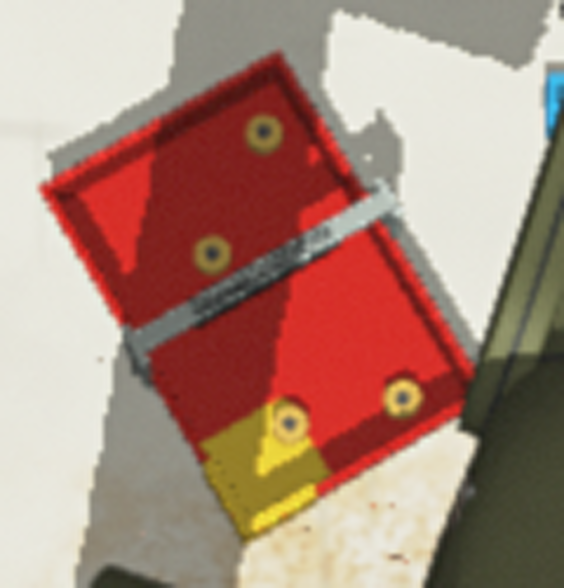

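The handle's top bar now runs from (135,340) to (390,197) in the crop, with all four spacers upright inside at (263,133), (212,254), (402,398) and (289,424). The yaw is now about 28.6°, with the handle midpoint near (0.5565, 0.0215).

Call:
arm_command:
  commands:
    - [[-1, 0.9, 0, 0, 0, 0, 2.4], [-1, 0.9, 0, 0, 0, 0, 0], [-1, 0.9, 0, 0, 0, 0, 0], [-1, 0.9, 0, 0, 0, 0, 0], [-1, 0.9, 0, 0, 0, 0, 0], [-1, 0.9, 0, 0, 0, 0, 0], [-1, 0.9, 0, 0, 0, 0, 0], [-1, 0, 0, 0, 0, 0, 0]]

```text
time: 14.65
tcp_pos: [0.5111, -0.0246, 0.1989]
ee_rot: [[-0.479, 0.878, -0.001], [0.878, 0.479, 0.0], [0.0, -0.0, -1.0]]
contact_force: [0.7, -0.6, 0.1]
width: 0.0851
grasp_force: 0.0
```

```bash
python3 - <<'E'
from rig import robot
from h import *
s=robot.state();print(s['tcp_pos'],s['ee_rot'].round(3).tolist() if hasattr(s['ee_rot'],'round') else s['ee_rot'],delta(s,(.5565,.0215,.066)),s['time'])
c=robot.camera('top');print(ray(c,(270+262.5/4.7,160+268.5/4.7),.095))
E
```

```text
[ 0.5110582  -0.02463801  0.19888345] [[-0.479, 0.878, -0.001], [0.878, 0.479, 0.0], [0.0, -0.0, -1.0]] [0.75 2.48 5.31] 14.65
[0.55751545 0.02099557 0.095     ]
```

Call:
arm_command:
  commands:
    - [[-1, 0.4, 0.9, 0, 0, 0, 0], [-1, 0.4, 0.9, 0, 0, 0, 0], [-1, 0, 0.7, 0, 0, 0, 0], [-1, 0, 0, 0.5, 0, 0, 0], [-1, 0, 0, 1, 0, 0, 0], [-1, 0, 0, 1, 0, 0, 0], [-1, 0, 0, 1, 0, 0, 0], [-1, 0, 0, 1, 0, 0, 0]]

```text
time: 15.7
tcp_pos: [0.5565, 0.02, 0.0846]
ee_rot: [[-0.476, 0.879, -0.002], [0.879, 0.476, -0.0], [0.0, -0.002, -1.0]]
contact_force: [1.0, 0.4, -0.2]
width: 0.0855
grasp_force: 0.0
```

Call:
arm_command:
  commands:
    - [[-1, 0, 0, 0.5, 0, 0, 0], [-1, 0, 0, 0.3, 0, 0, 0], [1, 0, 0, 0, 0, 0, 0], [1, 0, 0, 0, 0, 0, 0], [1, 0, 0, 0, 0, 0, 0], [1, 0, 0, 0, 0, 0, 0], [1, 0, 0, 0, 0, 0, 0], [1, 0, 0, 0, 0, 0, 0]]
  newtons: 90

```text
time: 16.7
tcp_pos: [0.5583, 0.021, 0.0671]
ee_rot: [[-0.477, 0.879, 0.002], [0.879, 0.477, -0.0], [-0.001, 0.001, -1.0]]
contact_force: [-1.0, 0.7, 6.9]
width: 0.0126
grasp_force: 89.1
```

Call:
arm_command:
  commands:
    - [[1, 0, 0, 0, 0, 0, 0], [1, 0, 0, 0, 0, 0, 0], [1, 0, 0, 0, 0, 0, 0], [1, 0, 0, 0, 0, 0, 0]]

```text
time: 17.2
tcp_pos: [0.5583, 0.021, 0.0671]
ee_rot: [[-0.477, 0.879, 0.001], [0.879, 0.477, -0.0], [-0.001, 0.001, -1.0]]
contact_force: [-0.5, -0.9, 5.4]
width: 0.0124
grasp_force: 89.1
```

Call:
arm_command:
  commands:
    - [[1, 0, 0, -0.3, 0, 0, 0], [1, 0, 0, -0.6, 0, 0, 0], [1, 0, 0, -0.8, 0, 0, 0], [1, 0, 0, -0.8, 0, 0, 0], [1, 0, 0, -0.8, 0, 0, 0], [1, 0, 0, -0.8, 0, 0, 0], [1, 0, 0, -0.8, 0, 0, 0], [1, 0, 0, -0.8, 0, 0, 0]]
  newtons: 110

```text
time: 18.2
tcp_pos: [0.557, 0.021, 0.2098]
ee_rot: [[-0.477, 0.879, -0.001], [0.879, 0.477, 0.0], [0.0, -0.001, -1.0]]
contact_force: [0.3, -0.1, -4.5]
width: 0.0122
grasp_force: 107.4
```

Call:
arm_command:
  commands:
    - [[1, 0, 0, -0.7, 0, 0, 0], [1, 0, 0, -0.5, 0, 0, 0], [1, 0, 0, -0.2, 0, 0, 0], [1, 0, 0, 0, 0, 0, 0], [1, 0, 0, 0, 0, 0, 0], [1, 0, 0, 0, 0, 0, 0]]

```text
time: 18.95
tcp_pos: [0.5572, 0.021, 0.243]
ee_rot: [[-0.477, 0.879, -0.002], [0.879, 0.477, 0.0], [0.001, -0.001, -1.0]]
contact_force: [-0.4, 0.4, -4.4]
width: 0.0122
grasp_force: 107.4
```

Call:
arm_command:
  commands:
    - [[1, 0, 0, 0, -1, -1, 0], [1, 0, 0, 0, -2, -2, 0], [1, 0, 0, 0, -2, -2, 0], [1, 0, 0, 0, -2, -2, 0], [1, 0, 0, 0, -2, -2, 0], [1, 0, 0, 0, -2, -2, 0], [1, 0, 0, 0, -2, -2, 0], [1, 0, 0, 0, -2, -2, 0]]

```text
time: 19.95
tcp_pos: [0.5566, 0.0211, 0.2435]
ee_rot: [[-0.431, 0.833, 0.348], [0.865, 0.49, -0.103], [-0.256, 0.256, -0.932]]
contact_force: [-0.2, -0.9, -3.6]
width: 0.012
grasp_force: 107.5
```

Call:
arm_command:
  commands:
    - [[1, 0, 0, 0, -2, -2, 0], [1, 0, 0, 0, -2, -2, 0], [1, 0, 0, 0, -2, -2, 0], [1, 0, 0, 0, -2, -2, 0], [1, 0, 0, 0, -1, -1, 0], [1, 0, 0, 0, 0, 0, 0], [1, 0, 0, 0, 0, 0, 0], [1, 0, 0, 0, 0, 0, 0]]

```text
time: 20.95
tcp_pos: [0.558, 0.0209, 0.2441]
ee_rot: [[-0.361, 0.764, 0.535], [0.845, 0.511, -0.159], [-0.395, 0.395, -0.829]]
contact_force: [0.1, 0.2, -4.1]
width: 0.0118
grasp_force: 107.6
```

```bash
python3 - <<'E'
from rig import robot
from h import *
s=robot.state();print(s['tcp_pos'],s['time'],s['width'],s['grasp_force'],s['joints'])
c=robot.camera('top')['image'];k=robot.camera('scene')['image']
cv2.imwrite('pics/t.png',np.hstack([cv2.resize(c[150:310,255:415],(400,400)),cv2.resize(k[140:300,260:420],(400,400))]))
E
```

```text
[0.55801233 0.02093953 0.2440928 ] 20.95 0.011830287188988469 107.61515736579895 [  5.95147041   3.80871178 112.98550154 -22.80030805  33.42199384
  -6.69957161]
```

View pics/t.png

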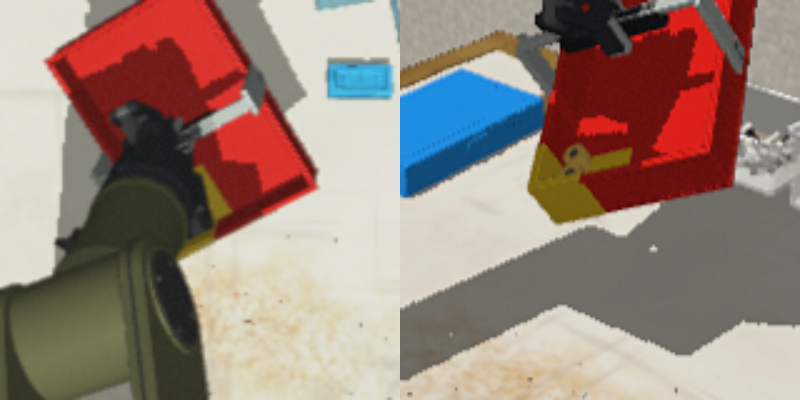

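The right panel shows at least two spacers in the yellow corner, at (575,153) and (570,170), and the visible floor elsewhere is clear. Nearby parts are hidden by the wall. I'll tilt a bit further and then check the detail.

Call:
arm_command:
  commands:
    - [[1, 0, 0, 0, -1.5, -1.5, 0], [1, 0, 0, 0, -1.5, -1.5, 0], [1, 0, 0, 0, 1.5, -1.5, 0], [1, 0, 0, 0, 1, -1, 0], [1, 0, 0, 0, -2.5, 2.5, 0], [1, 0, 0, 0, 0, 0, 0], [1, 0, 0, 0, 0, 0, 0], [1, 0, 0, 0, 0, 0, 0]]

```text
time: 22.05
tcp_pos: [0.5579, 0.021, 0.2439]
ee_rot: [[-0.332, 0.734, 0.593], [0.836, 0.52, -0.176], [-0.437, 0.437, -0.786]]
contact_force: [-0.1, -0.2, -3.2]
width: 0.0122
grasp_force: 107.7
```

```bash
cat > pl.py <<'E'
from rig import robot
from h import *
s=robot.state();E=np.array(s['ee_rot']);print(s['tcp_pos'],s['time'],np.degrees(np.arccos(-E[2,2])))
T=np.column_stack([E[:,1],E[:,0],-E[:,2]])           # tote axes from tool axes
O=np.array(s['tcp_pos'])-.019*E[:,2]-.085*T[:,2]      # tote origin
print('corner z',(O+T@[-.106,.071,.004])[2],'origin z',O[2])
for n in('scene','top'):
    c=robot.camera(n);R,t=np.array(c['R']),np.array(c['t']);C=-R.T@t
    def tote(p,h=.018):
        a=T.T@(C-O);d=T.T@R.T@np.linalg.inv(c['intrinsics'])@[p[0],p[1],1];return (a+d*(h-a[2])/d[2])[:2].round(3)
    u=proj(c,O+T@[-.106,.071,.004]);print(n,'corner px',u)
    for x,y in((-.096,.061),(-.076,.061),(-.096,.041),(-.076,.041)):print((x,y),proj(c,O+T@[x,y,.018]).round(1))
    for a in((-.110,-.075,.045),(-.110,.075,.045),(.110,.075,.045)):print('floor seen past rim',tote(proj(c,O+T@a),.018))
    x,y=u.astype(int);cv2.imwrite(f'pics/{n}9.png',cv2.convertScaleAbs(cv2.resize(c['image'][y-65:y+15,x-35:x+75],(770,560),interpolation=cv2.INTER_CUBIC),alpha=1.6))
E
python3 pl.py
```

```text
[0.55787834 0.02102921 0.24387553] 22.05 38.189296859720294
corner z 0.11777347783478202 origin z 0.19200135433567128
scene corner px [327.55604262 226.56992065]
(-0.096, 0.061) [328.7 217.5]
(-0.076, 0.061) [330.1 209.3]
(-0.096, 0.041) [337.3 215.3]
(-0.076, 0.041) [338.7 207. ]
floor seen past rim [-0.086 -0.058]
floor seen past rim [-0.086  0.098]
floor seen past rim [0.142 0.098]
top corner px [329.00707823 241.3880887 ]
(-0.096, 0.061) [329.4 239. ]
(-0.076, 0.061) [324.9 232.3]
(-0.096, 0.041) [336.5 235.6]
(-0.076, 0.041) [332.  228.8]
floor seen past rim [-0.12  -0.067]
floor seen past rim [-0.12   0.087]
floor seen past rim [0.105 0.087]
```

View pics/scene9.png

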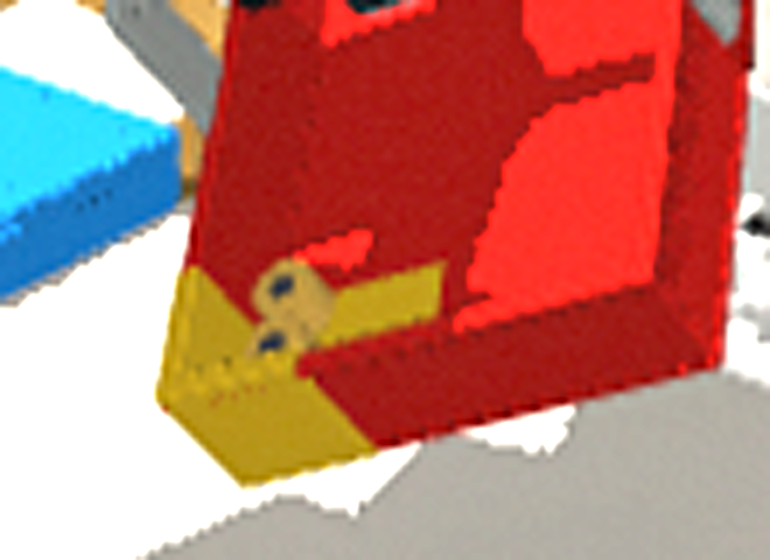

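Two spacers show at crop (280,287) and (270,342), about 30 and 48 mm from the corner along the +y wall; the front wall hides the slots nearest the corner. The top camera can see along that wall, so I check there.

View pics/top9.png

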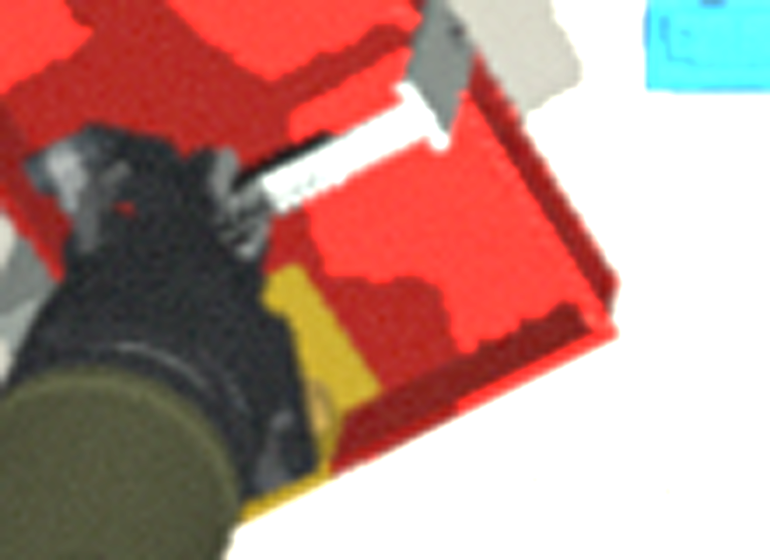

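A brass edge shows at crop (320,405), which fits a spacer against the -x wall at about tote (-0.096, 0.041). The rest of that wall is clear. The spacer about 30 mm along the +y wall isn't sliding any further, so the corner slot must hold the fourth. The farthest is about 50 mm from the corner, so I hand in.

```bash
python3 -c "
from rig import robot
print(robot.state()['time'],robot.sign_off())"
```

```text
the job is handed in; nothing more can be done
22.15 None
```

I handed the job in at 22.15 s with the stray in the tote and the tote held about 12 cm clear, tilted 38° to its yellow corner; three spacers were seen within about 50 mm of that corner, the fourth was hidden but inferred there, and no verdict was returned.

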